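# Put the last sample jar away and shut the heavy chamber lid without a slam

## Robot

A 6-joint arm with a two-finger parallel gripper is mounted at the origin on the work surface. World frame = base frame: x ahead of the robot, y to its left, z up, the work surface at z = 0. Lengths are in m, angles in rad, forces in N, time in s.
With the tool pointing down it reaches from about 0.3 to 0.85 m from the base axis. Payload 5.4 kg.
Tool frame: the origin (TCP) lies at the centre of the arm's flange, where the gripper is bolted on; the fingertips stand 173 mm ahead of it and the grasp point (between the pads) lies 155 mm ahead of it; z points along the fingers, y is the line along which they close (so a half turn about z gives the same grasp; the last joint's range is limited). The gripper opens to 85 mm and grips with 20 to 120 N. Pads are 22 mm wide; open, the fingers measure 114 mm over their backs; the gripper's body (76 mm by 85 mm) begins 54 mm behind the grasp point. The pads swing forward as they close: fully open they stand 13 mm farther back than shut.
Start: joints at [0.923, 0.158, 1.597, -0, 1.386, -0.21], TCP at [0.244, 0.521, 0.405] pointing down, gripper open.
Joint ranges: [-2.91, 2.91], [-0.94, 2.29], [0.18, 2.7], [-1.29, 4.43], [0.17, 2.64], [-3, 3]. Speed limits (rad/s): [2.57, 2.57, 3.14, 3.14, 3.14, 3.14].

## Interface

Orientations are given as a unit quaternion [w, x, y, z].
In Python, from rig import read_state, grab_frame, close_job gives the robot as it stands. The module is installed in compiled form; this text tells all that it offers.
- The arm moves only by the tool drive_tool, never from a script. Its argument "increments" is a list of rows, each a list of 5 numbers: the closure, from 0 (fully open) to 1 (shut), then the shift along the tool's x, y, z in m, then the turn about the tool's z in degrees. In form: [[jaw, dx, dy, dz, yaw], ...]. A call has 1 to 20 rows; each row shifts and turns the commanded pose from where the row before left it, along the tool's axes as they then stand; what a row does not reach is not made up. A row lasts 1/10 s, in which the tool goes at most 50 mm and 8.59 degrees, less where a joint would pass 70% of its speed; a pose out of reach is approached as far as the arm can. A call with a gripper value outside its range is refused whole. The fingers move at their own pace and stop on an object; "newtons" is the grip in N (left out, the last holds). Time passes only in rows, so rows that do not move let the fingers close. It gives the time, the measured TCP pose, the force, the opening and the grip force at its end, in the units of the state.
- read_state(): the state, without advancing time (a new reading comes with each control period).
- grab_frame(name): name is "scene" or "top" or "wrist"; returns a dict with "img" (420x560x3 uint8, red, green, blue), "vfov" (degrees; the focal length in pixels is half the picture's height over the tangent of half this angle, whatever the lens; pixels are square), "cx", "cy" (the principal point, pixels), "D" ([k1, k2, p1, p2, k3] as OpenCV has them; the pictures are not rectified), "rvec" (rotation vector, rad) and "tvec" (3), from world to camera coordinates, as OpenCV has them. Camera axes: x right, y down, z forward; pixel columns grow to the right and rows downward; lengths in m; the calibration is good to about 2 mm. A picture is of the moment at which its call begins. There is no depth.
- close_job(): hands the job in; it is judged then, once.
The state is a dict: "clock": time; "qpos": joint angles; "qvel": joint speeds; "joint_torque": joint torques, N m; "eef_pos": TCP position; "tool_rot": TCP orientation; "ft_force": force on the tool from outside, world axes, zero at the start; "ft_torque": the same for the moment, N m; "grip_width": finger opening in m; "grasp_force": force on a finger pad.
Only numpy, scipy, OpenCV 4.12 (cv2) and the standard library are available. Lean on these libraries where they do the work, as an engineer would, in place of code of your own. Each camera call takes 0.05 s, during which the arm holds its last target. There are 200 camera calls.

## Task

Stand the squat capped jar from the bench upright on the empty round pad inside the open sample chamber, carrying it upright and setting it down rather than dropping it. Then lower the chamber's heavy lid all the way shut, easing it down so that it does not slam, and leave all the other jars and the flask where they are.

Things in the scene. Friction and masses are not known exactly. Their poses are not given: they have to be found in the camera images.
- squat_jar: the jar to put away: short and wide, milky plastic, flat sky-blue screw cap; 64 mm tall, body 52 mm across, cap 56 mm across and 20 mm tall. About 0.12 kg. It stands on the bench to the left or right of the chamber. Origin at the centre of its underside, z up. It is the only jar wider than 50 mm; all jars have the same cap colour
- chamber: fixed grey open-topped metal box on the bench, 160 mm deep (its x), 270 mm wide (its y), 90 mm tall, walls and floor 8 mm thick. Origin at the centre of its underside; +x points to the hinge side, away from the robot, turned up to 0.15 rad. Inside, in a row along y, three places about 80 mm apart: two taken by slim jars, one with the empty pad
- pad: dark rubber disc, 70 mm across and 3 mm thick, fixed on the chamber's floor: the empty place. Origin at the centre of its underside; its top is 11 mm above the bench
- lid (a joint): lid angle in rad: 0 shut, growing as it opens, stop at 1.9; starts at 1.5 to 1.8. White slab 160 x 270 x 22 mm, 1.1 to 1.7 kg, hinged along the chamber's far top edge. The stiff hinge holds it near upright (above about 1.3 rad); lower down it falls and slams (over 1.8 rad/s) unless held or supported to within about 5 mm of shut. At the bar: 3 to 7 N to hold it, about 2 N to push it from upright
- lid_bar (a point): middle of the lid's handle: straight round steel bar, 14 mm thick, 146 mm clear between its two arms, parallel to the hinge, beyond the lid's free edge (38 mm clear gap). In lid coordinates it lies 205 mm from the hinge line and 11 mm to the outer side. Shut: 101 mm above the bench, 45 mm in front of the chamber. Lid upright: topmost, 295 mm up
- lid_hinge (a point): middle of the hinge line, on the chamber's far top edge, 90 mm above the bench; the hinge line is parallel to the chamber's y
- slim_a: slim capped jar, 72 mm tall, 44 mm across, loose, standing in the chamber; leave it. Origin at the centre of its underside
- slim_b: second slim jar, the same, also in the chamber; leave it
- tall_a: tall capped jar, 105 mm tall, 45 mm across, loose, on the bench at the other side of the chamber from the squat jar; leave it. Origin at the centre of its underside
- tall_b: tall capped jar, the same, farther out at the left; leave it
- flask: stoppered conical glass flask, 138 mm tall, 84 mm across at the foot, farther out at the right; leave it
Mind the look-alikes: they are no part of the job. Leave any black, green or purple look-alike of the squat_jar alone.

How it is judged:
On the way:
1. the squat jar stands upright on the pad, let go, with the lid still open (horizontal distance between squat_jar and pad below 0.013 m and z of squat_jar in the frame of pad between 0 and 0.006 m and angle between squat_jar's own z axis and vertical below 0.1 rad and contact force between squat_jar and the fingers below 0.05 N and value of joint lid above 1 rad), for 0.2 s.
At the end, for the whole second after the job is handed in: the lid is fully shut (within 0.025 rad) and still; under it the squat jar stands upright (within 0.1 rad) and at rest on the pad, its centre within 13 mm of the pad's centre (value of joint lid below 0.025 rad and velocity of joint lid between -0.05 and 0.05 rad/s and horizontal distance between squat_jar and pad below 0.013 m and z of squat_jar in the frame of pad below 0.006 m and angle between squat_jar's own z axis and vertical below 0.1 rad and linear speed of squat_jar below 0.02 m/s); the robot touches nothing.
It fails at once if the lid slams: it comes down faster than 1.8 rad/s (about 0.37 m/s at the bar) within the last 0.35 rad (value of joint lid below 0.35 rad and velocity of joint lid below -1.8 rad/s).
It fails at once if the squat jar is dropped or knocked: it moves faster than 0.5 m/s with no finger on it (contact force between squat_jar and the fingers below 0.05 N and linear speed of squat_jar above 0.5 m/s).
It fails at once if the squat jar is tipped by more than 0.6 rad (angle between squat_jar's own z axis and vertical above 0.6 rad).
It fails at once if a slim jar in the chamber is shifted by more than 20 mm or tipped by more than 0.4 rad (distance of any of slim_a, slim_b from where it was at the start of the episode above 0.02 m or angle between any of slim_a, slim_b's own z axis and vertical above 0.4 rad).
It fails at once if a tall jar or the flask is shifted by more than 30 mm (distance of any of tall_a, tall_b, flask from where it was at the start of the episode above 0.03 m).
It also fails if it takes over 61 s, if anything falls off the work surface, if the arm or the gripper's body presses on something with over 40 N, if the wrist force passes 120 N, or if a joint passes its speed limit or range.

## Working session

There is one attempt and no reset: what is moved stays moved. The work goes in short steps, Python scripts to look and compute and a tool call to move; the robot and the scene stay as the last step left them, time stands still between calls to the robot, and variables do not carry over. Pictures are saved under pics/ and viewed, at most 10 in all, crops included, and the job is handed in when it is done.

Besides the shell and the picture viewer there is one more tool, called in YAML: its name, and indented under it one key for each argument. drive_tool: Moves the arm, as the interface text tells. Its arguments: {"type":"object","properties":{"increments":{"type":"array","items":{"type":"array","items":{"type":"number"}}},"newtons":{"type":"number"}},"required":["increments"]}

```bash
mkdir -p pics
cat > h.py <<'E'
import numpy as np, cv2, pickle
from rig import read_state, grab_frame, close_job
def K(f):
    fl=210/np.tan(np.radians(f["vfov"])/2); return np.array([[fl,0,f["cx"]],[0,fl,f["cy"]],[0,0,1.]])
def ray(f,uv):
    p=cv2.undistortPoints(np.array(uv,float).reshape(-1,1,2),K(f),np.array(f["D"],float)).reshape(-1,2)
    R=cv2.Rodrigues(np.array(f["rvec"],float))[0]; t=np.array(f["tvec"],float).ravel()
    d=np.c_[p,np.ones(len(p))]@R; return -R.T@t,d
def onz(f,uv,z):
    c,d=ray(f,uv); return c+d*((z-c[2])/d[:,2])[:,None]
def proj(f,P):
    return cv2.projectPoints(np.array(P,float).reshape(-1,1,3),np.array(f["rvec"],float),np.array(f["tvec"],float),K(f),np.array(f["D"],float))[0].reshape(-1,2)
def save(f,n): cv2.imwrite("pics/"+n,f["img"][:,:,::-1])
E
python3 - <<'E'
from h import *
for n in ("scene","top"):
    f=grab_frame(n); save(f,n+".png"); pickle.dump(f,open(n+".pkl","wb")); print(n,f["vfov"],ray(f,[[280,210]]))
a=cv2.imread("pics/scene.png");b=cv2.imread("pics/top.png")
s=read_state();print(s)
E
```

```text
scene 44.956762029455625 (array([ 0.82643993, -0.59626599,  1.35623787]), array([[-0.21776548,  0.4268249 , -0.87787006]]))
top 48.24347814374979 (array([ 0.42303024, -0.02885855,  1.5078241 ]), array([[ 0.06635235,  0.02024599, -0.99761965]]))
{'clock': 0.1, 'qpos': array([ 9.22897479e-01,  1.59008434e-01,  1.59812303e+00,  1.06688033e-06,
        1.38621410e+00, -2.10114325e-01]), 'qvel': array([ 1.80215532e-05, -5.20104650e-04, -2.10704526e-03, -3.75340568e-04,
        9.32260021e-04,  1.03921246e-03]), 'joint_torque': array([-3.79913035e-04, -3.96988499e+01, -3.32339823e+01, -2.68017657e-04,
        4.14429582e-03, -1.53585705e-05]), 'eef_pos': array([0.24363087, 0.52055286, 0.40379413]), 'tool_rot': array([-3.65053987e-04,  2.17148463e-01,  9.76138196e-01, -7.96812727e-04]), 'ft_force': array([-0.45005457, -0.31558516, -0.10288568]), 'ft_torque': array([ 0.02999251,  0.02628611, -0.01107725]), 'grasp_force': 0.0, 'grip_width': 0.08554015443287484}
```

View pics/top.png

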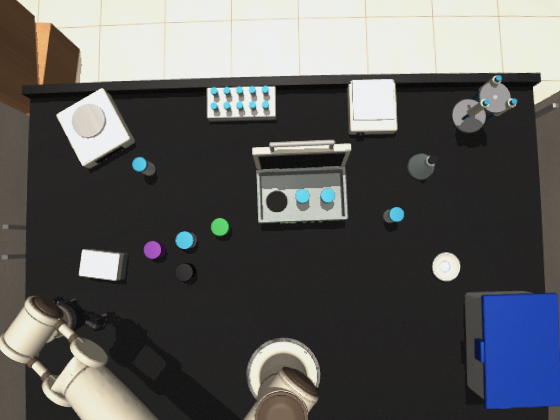

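View pics/scene.png

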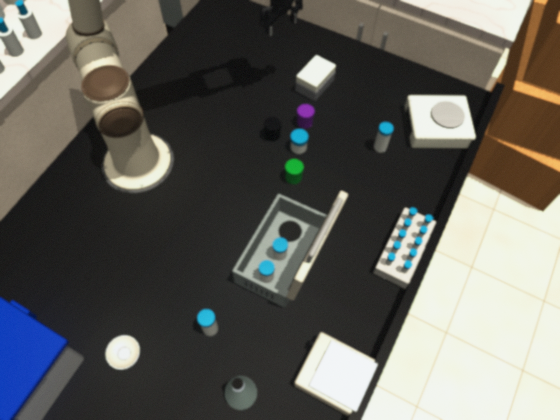

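Top view: blue caps are at (140,164) tall_b, (185,240), (302,196) and (327,196) slim jars, (397,214) tall_a, plus the small caps in the rack. Coloured look-alikes are green (220,227), purple (152,250) and black (185,272). The widest blue cap, (185,240), left of the chamber, is the squat jar. The empty pad is at (277,202), the leftmost place. The lid is open with its bar at about (302,144).

```bash
cat > m.py <<'E'
from h import *
T=pickle.load(open("top.pkl","rb"));S=pickle.load(open("scene.pkl","rb"))
def blobs(f,mask,amin=40):
    n,l,s,c=cv2.connectedComponentsWithStats(mask.astype(np.uint8));out=[]
    for i in range(1,n):
        if s[i,4]>amin:
            ct=max(cv2.findContours((l==i).astype(np.uint8),0,1)[0],key=len); out.append((c[i],s[i,4],ct))
    return out
def hsv(f): return cv2.cvtColor(f["img"],cv2.COLOR_RGB2HSV)
if __name__=="__main__":
  for n,f in (("T",T),("S",S)):
    h=hsv(f); m=(h[...,0]>92)&(h[...,0]<108)&(h[...,1]>140)&(h[...,2]>120)
    for c,a,ct in blobs(f,m):
        z=.064; p=onz(f,[c],z)[0]; r=cv2.minEnclosingCircle(ct); e=onz(f,[[r[0][0]-r[1],r[0][1]],[r[0][0]+r[1],r[0][1]]],z)
        print(n,c.round(1),a,"z.064:",p[:2].round(4),"z.072",onz(f,[c],.072)[0][:2].round(4),"diam",np.linalg.norm(e[0]-e[1]).round(4))
  print(onz(T,[[277,202]],.011),onz(S,[[290,231]],.011))
  for n,f,(u0,u1,v0,v1) in (("t",T,(120,360,130,290)),("s",S,(220,360,90,310))):
    c=f["img"][v0:v1,u0:u1,::-1]; c=cv2.resize(c,None,fx=(3.3 if n=="t" else 2.7),fy=(3.3 if n=="t" else 2.7),interpolation=cv2.INTER_CUBIC); c=cv2.convertScaleAbs(c,alpha=1.5); cv2.imwrite(f"pics/c{n}.png",c)
E
python3 m.py
```

```text
T [138.9 163.7] 169 z.064: [0.6733 0.4431] z.072 [0.6719 0.4405] diam 0.0476
T [328.8 196.5] 88 z.064: [ 0.5582 -0.1509] z.072 [ 0.5575 -0.1502] diam 0.0414
T [304.1 198.5] 43 z.064: [ 0.5533 -0.0746] z.072 [ 0.5525 -0.0744] diam 0.0377
T [396.3 213.9] 174 z.064: [ 0.5006 -0.3576] z.072 [ 0.5001 -0.3557] diam 0.0457
T [184.1 239.7] 254 z.064: [0.4323 0.2992] z.072 [0.4322 0.2974] diam 0.0567
S [385.9 127.5] 144 z.064: [0.6604 0.4595] z.072 [0.6614 0.4529] diam 0.0469
S [299.  135.8] 211 z.064: [0.4321 0.2956] z.072 [0.4345 0.2901] diam 0.054
S [412.7 210.3] 43 z.064: [0.8454 0.2168] z.072 [0.8453 0.2118] diam 0.0217
S [428.7 217.6] 43 z.064: [0.8952 0.2169] z.072 [0.8948 0.2119] diam 0.0217
S [279.8 244.4] 170 z.064: [ 0.5575 -0.0649] z.072 [ 0.5592 -0.0682] diam 0.0427
S [266.1 267.7] 177 z.064: [ 0.558  -0.1444] z.072 [ 0.5597 -0.1472] diam 0.041
S [205.6 317.4] 261 z.064: [ 0.4872 -0.3425] z.072 [ 0.4893 -0.3441] diam 0.0475
[[0.54844223 0.01069769 0.011     ]] [[0.55217239 0.00979275 0.011     ]]
```

View pics/ct.png

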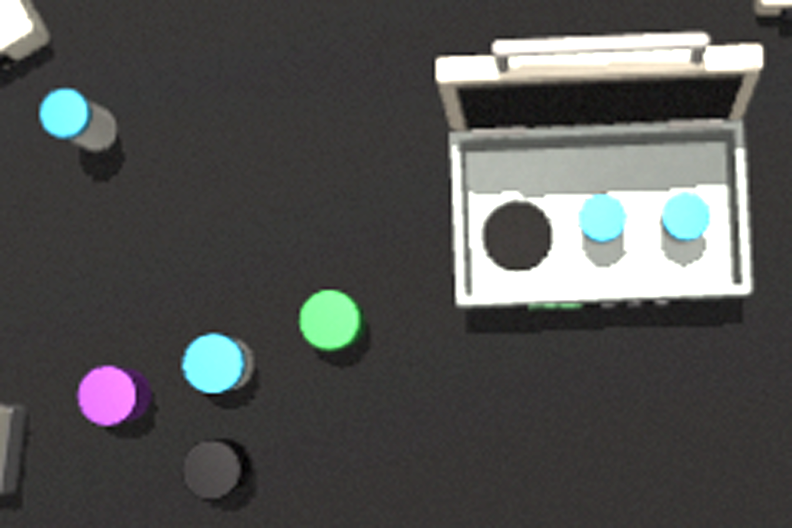

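The crop confirms the squat jar: wide sky-blue cap, measured diameter 57/54 mm, at about (0.432, 0.298). The pad is at about (0.550, 0.010) and the chamber yaw is about 0.035 rad. Now moving above the jar for a closer look.

drive_tool:
  increments:
    - [0,-0.0265,-0.0122,0.0074,0]
    - [0,-0.0265,-0.0122,0.0074,0]
    - [0,-0.0265,-0.0122,0.0074,0]
    - [0,-0.0265,-0.0122,0.0074,0]
    - [0,-0.0265,-0.0122,0.0074,0]
    - [0,-0.0265,-0.0122,0.0074,0]
    - [0,-0.0265,-0.0122,0.0074,0]
    - [0,-0.0265,-0.0122,0.0074,0]
    - [0,-0.0265,-0.0122,0.0074,0]
    - [0,-0.0265,-0.0122,0.0074,0]
    - [0,0,0,0,5]
    - [0,0,0,0,5]
    - [0,0,0,0,0]
    - [0,0,0,0,0]
  newtons: 40

```text
clock: 1.5
eef_pos: [0.4319, 0.2979, 0.3304]
tool_rot: [-0.0, 0.3, 0.954, -0.0]
ft_force: [0.1, -0.1, -0.5]
grip_width: 0.0857
grasp_force: 0.0
```

```bash
cat >> h.py <<'E'
from scipy.spatial.transform import Rotation as Ro
def tool():
    s=read_state(); q=s["tool_rot"]; return s["eef_pos"],Ro.from_quat([q[1],q[2],q[3],q[0]]).as_matrix(),s
def delta(P,head=None):
    p,R,s=tool(); d=(R.T@(np.array(P)-p)).round(4); h=np.degrees(np.arctan2(R[1,1],R[0,1]))
    print("clock",s["clock"],"pos",p.round(4),"tool delta",d,"heading",h.round(2),"" if head is None else ("yaw",round((h-head+90)%180-90,2)))
E
python3 - <<'E'
from h import *; from m import hsv,blobs
f=grab_frame("wrist"); save(f,"w1.png"); h=hsv(f); m=(h[...,0]>92)&(h[...,0]<108)&(h[...,1]>120)&(h[...,2]>80)
for c,a,ct in blobs(f,m,150):
    (cc,r)=cv2.minEnclosingCircle(ct); p=onz(f,[cc,c,[cc[0]-r,cc[1]],[cc[0]+r,cc[1]]],.064); print(cc,r,p[:2].round(4),np.linalg.norm(p[2]-p[3]))
delta([.432,.298,.2])
E
```

```text
(278.72003173828125, 204.97137451171875) 39.79378128051758 [[0.4296 0.2984 0.064 ]
 [0.4159 0.3084 0.064 ]] 0.05626539777751607
clock 1.55 pos [0.4319 0.298  0.3305] tool delta [-1.000e-04  1.000e-04  1.305e-01] heading 55.04
```

View pics/w1.png

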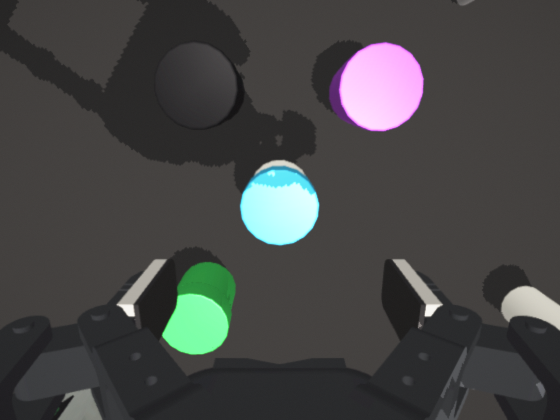

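The wrist view shows the blue cap at (279,205), 56.3 mm across, which puts it at (0.4296, 0.2984). Both finger tracks are clear of green, black and purple.

drive_tool:
  increments:
    - [0,0.0021,-0.001,0,0]
    - [0,0,0,0.02,0]
    - [0,0,0,0.02,0]
    - [0,0,0,0.02,0]
    - [0,0,0,0.02,0]
    - [0,0,0,0.02,0]
    - [0,0,0,0.015,0]
    - [0,0,0,0.015,0]
    - [0,0,0,0,0]
    - [0,0,0,0,0]
    - [1,0,0,0,0]
    - [1,0,0,0,0]
    - [1,0,0,0,0]
    - [1,0,0,0,0]
    - [1,0,0,0,0]
    - [1,0,0,0,0]
    - [1,0,0,0,0]
    - [1,0,0,0,0]
  newtons: 35

```text
clock: 3.35
eef_pos: [0.4304, 0.2986, 0.2019]
tool_rot: [0.001, 0.301, 0.954, 0.001]
ft_force: [-1.0, -0.3, 5.7]
grip_width: 0.0547
grasp_force: 37.0
```

drive_tool:
  increments:
    - [1,0,0,-0.01,0]
    - [1,0,0,-0.02,0]
    - [1,0,0,-0.025,0]
    - [1,0,0,-0.03,0]
    - [1,0,0,-0.03,0]
    - [1,0,0,-0.025,0]
    - [1,0,0,0,8]
    - [1,0,0,0,8]
    - [1,0,0,0,8]
    - [1,0,0,0,8]
    - [1,0,0,0,7]
    - [1,0,0,0,7]
    - [1,0,0,0,7]
    - [1,0,0,0,0]
    - [1,0,0,0,0]

```text
clock: 4.85
eef_pos: [0.4296, 0.2982, 0.3407]
tool_rot: [-0.0, 0.694, 0.72, -0.0]
ft_force: [0.3, 0.3, -1.2]
grip_width: 0.0547
grasp_force: 37.6
```

Run:
```python
from m import *
for n,f,c0 in (("T",T,(277,202)),("S",S,(290,231))):
    g=hsv(f)[...,2]; w=np.zeros_like(g); cv2.circle(w,c0,16,1,-1)
    for th in (60,90):
        m=(g<th)&(w>0)
        b=max(blobs(f,m,30),key=lambda t:t[1]); e=cv2.fitEllipse(b[2]); P=onz(f,b[2].reshape(-1,2),.011)
        c,r=cv2.minEnclosingCircle(P[:,:2].astype(np.float32)); print(n,th,b[1],e,onz(f,[e[0]],.011)[0][:2].round(4),"circ",np.round(c,4),r)
# chamber rim bright edges
import sys
p,R,s=tool(); delta([.55,.0105,.34],2); print(s["grip_width"],s["grasp_force"],s["ft_force"])
f=grab_frame("top"); pickle.dump(f,open("top2.pkl","wb")); c=f["img"][120:240,150:370,::-1]
cv2.imwrite("pics/t2.png",cv2.resize(c,None,fx=3.6,fy=3.6,interpolation=cv2.INTER_CUBIC))
```

```text
T 60 321 ((276.4475402832031, 201.31231689453125), (19.32573890686035, 19.36530876159668), 43.56134796142578) [0.5507 0.0124] circ [0.5502 0.0123] 0.032556887716054916
T 90 343 ((276.4285888671875, 201.15074157714844), (19.593219757080078, 20.4237003326416), 178.02027893066406) [0.5512 0.0125] circ [0.5513 0.0122] 0.033725786954164505
S 60 292 ((289.80352783203125, 230.4749298095703), (17.30537223815918, 19.745922088623047), 104.51805877685547) [0.5509 0.011 ] circ [0.5508 0.0104] 0.030710481107234955
S 90 333 ((289.7798767089844, 230.50003051757812), (18.45077896118164, 21.19865608215332), 103.1520004272461) [0.5508 0.0109] circ [0.5508 0.0104] 0.03244241699576378
clock 4.85 pos [0.4296 0.2982 0.3407] tool delta [-0.2919  0.1099  0.0007] heading 2.08 ('yaw', np.float64(0.08))
0.0547308853124802 37.61824183864519 [ 0.30566741  0.31756067 -1.18661953]
```

View pics/cs.png

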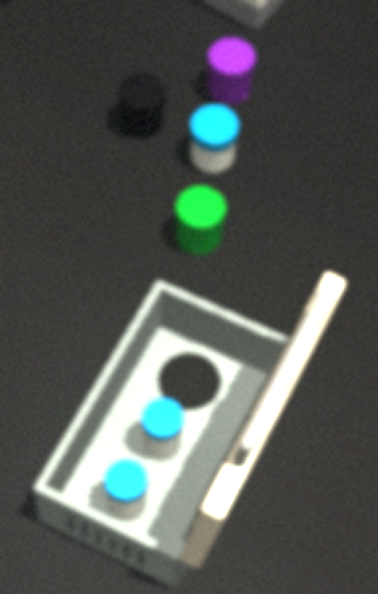

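Side view: the pad is at crop (190,381), with the slim jars next to it and the lid just past upright. Pad centre agrees in both views at (0.551, 0.0117). Carrying the jar over now.

drive_tool:
  increments:
    - [1,-0.0132,0.00525,0,0]
    - [1,-0.0242,0.00925,0,0]
    - [1,-0.0242,0.00925,0,0]
    - [1,-0.0242,0.00925,0,0]
    - [1,-0.0242,0.00925,0,0]
    - [1,-0.0242,0.00925,0,0]
    - [1,-0.0242,0.00925,0,0]
    - [1,-0.0242,0.00925,0,0]
    - [1,-0.0242,0.00925,0,0]
    - [1,-0.0242,0.00925,0,0]
    - [1,-0.0242,0.00925,0,0]
    - [1,-0.0242,0.00925,0,0]
    - [1,-0.011,0.004,0,0]
    - [1,0,0,0,0]
    - [1,0,0,0,0]
    - [1,0,0,0,0]

```text
clock: 6.5
eef_pos: [0.55, 0.0127, 0.3406]
tool_rot: [-0.0, 0.695, 0.719, -0.0]
ft_force: [0.3, 0.1, -1.7]
grip_width: 0.0546
grasp_force: 37.6
```

Run:
```python
from h import *
delta([.551,.0117,.215],2)
f=grab_frame("scene"); pickle.dump(f,open("s2.pkl","wb")); w=grab_frame("wrist")
a=cv2.resize(f["img"][100:320,200:400],None,fx=2,fy=2); b=cv2.resize(w["img"],None,fx=.714,fy=.714)
H=440; o=np.zeros((H,800,3),np.uint8); o[:440,:400]=a; o[:b.shape[0],400:400+b.shape[1]]=b[:,:400]; save({"img":o},"c2.png")
```

```text
clock 6.5 pos [0.55   0.0127 0.3406] tool delta [-0.001   0.001   0.1256] heading 1.99 ('yaw', np.float64(-0.01))
```

View pics/c2.png

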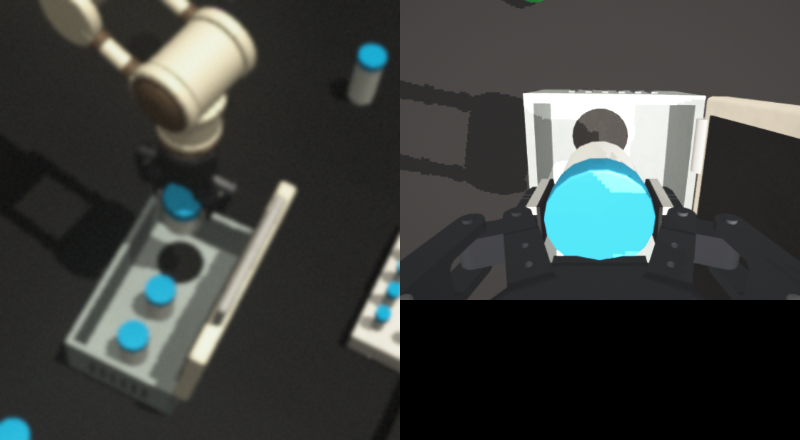

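The jar is held upright over the chamber, with pad and cap aligned in the wrist view (composite x≈600 for both). Clearance to the lid is good, so I'm lowering it.

drive_tool:
  increments:
    - [1,-0.001,0.001,0.01,0]
    - [1,0,0,0.018,0]
    - [1,0,0,0.018,0]
    - [1,0,0,0.018,0]
    - [1,0,0,0.018,0]
    - [1,0,0,0.018,0]
    - [1,0,0,0.012,0]
    - [1,0,0,0.008,0]
    - [1,0,0,0.003,0]
    - [1,0,0,0.001,0]
    - [1,0,0,0.001,0]
    - [1,0,0,0,0]
    - [1,0,0,0,0]

```text
clock: 7.9
eef_pos: [0.5517, 0.0108, 0.2163]
tool_rot: [0.0, 0.695, 0.719, 0.0]
ft_force: [0.2, 0.3, -2.1]
grip_width: 0.0542
grasp_force: 37.6
```

drive_tool:
  increments:
    - [1,0,0,0.001,0]
    - [1,0,0,0.001,0]
    - [1,0,0,0,0]
    - [1,0,0,0,0]

```text
clock: 8.3
eef_pos: [0.5514, 0.0108, 0.2136]
tool_rot: [-0.0, 0.695, 0.719, -0.0]
ft_force: [-0.3, 0.6, -2.5]
grip_width: 0.0549
grasp_force: 37.6
```

drive_tool:
  increments:
    - [1,0,0,0.001,0]
    - [1,0,0,0.001,0]
    - [1,0,0,0,0]
    - [1,0,0,0,0]

```text
clock: 8.7
eef_pos: [0.5517, 0.0108, 0.2129]
tool_rot: [-0.0, 0.695, 0.719, -0.0]
ft_force: [-4.6, 1.3, 7.7]
grip_width: 0.0549
grasp_force: 38.4
```

Contact is felt at TCP z 0.213, as expected. Releasing.

drive_tool:
  increments:
    - [0.3,0,0,0,0]
    - [0.3,0,0,0,0]
    - [0.2,0,0,0,0]
    - [0.15,0,0,0,0]
    - [0.15,0,0,0,0]
    - [0.15,0,0,0,0]

```text
clock: 9.3
eef_pos: [0.5515, 0.0108, 0.2116]
tool_rot: [-0.0, 0.695, 0.719, -0.0]
ft_force: [-0.3, 0.0, -0.1]
grip_width: 0.0728
grasp_force: 0.0
```

drive_tool:
  increments:
    - [0.15,0,0,-0.01,0]
    - [0.15,0,0,-0.015,0]
    - [0.15,0,0,-0.025,0]
    - [0.15,0,0,-0.03,0]
    - [0.15,0,0,-0.03,0]
    - [0.15,0,0,-0.03,0]
    - [0.15,0,0,-0.03,0]
    - [0.15,0,0,-0.03,0]
    - [0.15,0,0,-0.03,0]
    - [0.15,0,0,-0.03,0]
    - [0.15,0,0,-0.03,0]
    - [0.15,0,0,-0.015,0]
    - [0.15,0,0,0,0]
    - [0.15,0,0,0,0]

```text
clock: 10.7
eef_pos: [0.5513, 0.0108, 0.5159]
tool_rot: [-0.0, 0.695, 0.719, -0.0]
ft_force: [-0.1, -0.2, -0.5]
grip_width: 0.0727
grasp_force: 0.0
```

Run:
```python
from m import *
f=grab_frame("wrist"); g=grab_frame("scene"); pickle.dump((f,g),open("l3.pkl","wb"))
h=hsv(g); m=(h[...,0]>92)&(h[...,0]<108)&(h[...,1]>140)&(h[...,2]>100)
for c,a,ct in blobs(g,m,100): print("S",c.round(1),a,onz(g,[c],.075)[0][:2].round(4))
delta([.65,-.07,.51],2)
a=cv2.resize(T["img"][125:180,245:360],None,fx=3.47,fy=3.47,interpolation=cv2.INTER_CUBIC); b=cv2.resize(f["img"],(400,300)); c=cv2.resize(g["img"][180:320,220:360],(400,400))
o=np.zeros((510,800,3),np.uint8); o[:a.shape[0],:a.shape[1]]=a[:, :400]; o[200:500,:400]=b; o[:400,400:]=c; save({"img":o},"c3.png")
```

```text
S [386.  127.7] 158 [0.6624 0.4499]
S [290.6 221.9] 290 [0.5532 0.0071]
S [279.8 244.5] 177 [ 0.5599 -0.0695]
S [266.1 267.8] 179 [ 0.5603 -0.1485]
S [205.7 317.3] 269 [ 0.4901 -0.3443]
clock 10.8 pos [0.5512 0.0108 0.5146] tool delta [-0.0841  0.096   0.0042] heading 1.91 ('yaw', np.float64(-0.09))
```

View pics/c3.png

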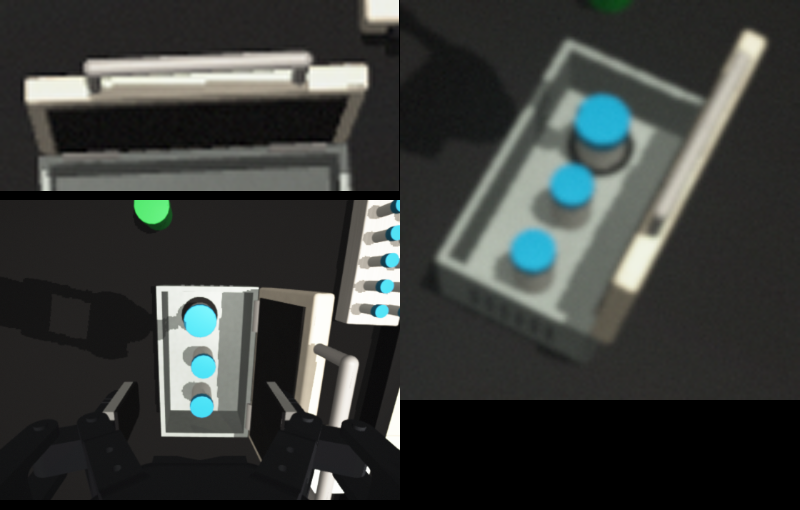

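The jar stands on the pad and is released (scene crop (602,135)). Bias-corrected it is at about (0.551, 0.010). The lid bar's ends are at top crop (85,67) and (310,58), and the wrist view shows the bar from (348,365) to (322,490). Triangulating the bar.

Run:
```python
from m import *
f,g=pickle.load(open("l3.pkl","rb"))
bt=np.array([[85,67],[310,58]])/3.47+[245,125]
c,d=ray(T,bt); n=np.cross(d[0],d[1])
wp=np.array([[350,375],[340,420],[330,460]])-[0,200]; wp=wp*1.4
cw,dw=ray(f,wp); print("wrist/top", (cw+dw*(((c-cw)@n)/(dw@n))[:,None]).round(3))
sp=(np.array([[742,62],[698,145],[658,220]])-[400,0])*.35+[220,180]
cs,ds=ray(S,sp); print("scene/top",(cs+ds*(((c-cs)@n)/(ds@n))[:,None]).round(3))
cr=lambda u,v:onz(T,[[u/3.3+120,v/3.3+130]],.09)[0].round(4)
print("rim near L,R",cr(460,303),cr(748,293),"far L,R",cr(452,130),cr(742,122))
for z in (.27,.28,.29,.295): 
    print(z,onz(T,bt,z)[:, :2].round(4).tolist())
```

```text
wrist/top [[ 0.677  0.005  0.296]
 [ 0.678 -0.038  0.294]
 [ 0.68  -0.085  0.29 ]]
scene/top [[ 0.678  0.011  0.291]
 [ 0.68  -0.078  0.292]
 [ 0.681 -0.153  0.293]]
rim near L,R [0.4826 0.0629 0.09  ] [ 0.487 -0.201  0.09 ] far L,R [0.6429 0.0682 0.09  ] [ 0.6451 -0.1999  0.09  ]
0.27 [[0.6821, 0.0214], [0.6856, -0.1521]]
0.28 [[0.6801, 0.021], [0.6835, -0.1511]]
0.29 [[0.678, 0.0206], [0.6814, -0.1501]]
0.295 [[0.6769, 0.0204], [0.6803, -0.1496]]
```

Two triangulations agree: bar middle is (0.6795, -0.065, 0.292). It lies 0.205 m from the hinge at (0.6435, 0.09), as specified, so the lid angle is about 1.69. Moving above the bar.

drive_tool:
  increments:
    - [0.15,-0.01,0.0157,0,0.9]
    - [0.15,-0.01,0.0157,0,0]
    - [0.15,-0.01,0.0157,0,0]
    - [0.15,-0.01,0.0157,0,0]
    - [0.15,-0.01,0.0157,0,0]
    - [0.15,-0.01,0.0157,0,0]
    - [0.15,-0.01,0.0157,0,0]
    - [0.15,-0.01,0.0157,0,0]
    - [0.15,0,0,0,0]
    - [0.15,0,0,0,0]

```text
clock: 11.8
eef_pos: [0.6785, -0.0667, 0.5149]
tool_rot: [-0.001, 0.701, 0.713, -0.001]
ft_force: [-0.1, 0.3, -0.0]
grip_width: 0.0728
grasp_force: 0.0
```

Run:
```python
from h import *
delta([.6795,-.065,.439],1); f=grab_frame("wrist"); save(f,"w4.png")
u=proj(f,[[.677,.02,.292],[.6795,-.065,.292]]); print(u)
```

```text
clock 11.8 pos [ 0.6785 -0.0667  0.5149] tool delta [0.0016 0.0012 0.0759] heading 1.01 ('yaw', np.float64(0.01))
[[280.08604208  71.40380975]
 [281.58515695 225.54887419]]
```

View pics/w4.png

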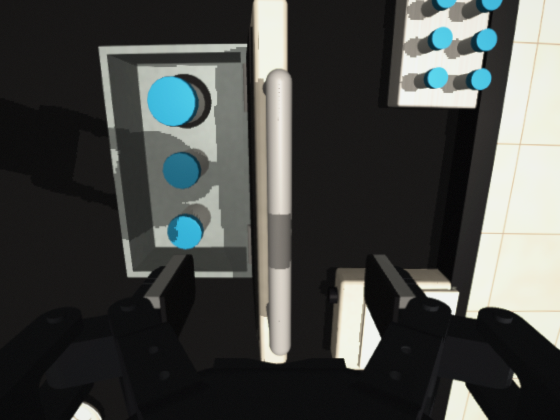

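The wrist view shows the bar at column ~280 from row 75 to 350, as projected and centred between the fingers. Descending and gripping lightly.

drive_tool:
  increments:
    - [0.15,0,0.001,0.02,0]
    - [0.15,0,0,0.02,0]
    - [0.15,0,0,0.02,0]
    - [0.15,0,0,0.016,0]
    - [0.15,0,0,0,0]
    - [0.5,0,0,0,0]
    - [0.6,0,0,0,0]
    - [0.7,0,0,0,0]
    - [0.8,0,0,0,0]
    - [0.9,0,0,0,0]
    - [1,0,0,0,0]
    - [1,0,0,0,0]
    - [1,0,0,0,0]
  newtons: 25

```text
clock: 13.15
eef_pos: [0.6797, -0.0667, 0.4416]
tool_rot: [0.001, 0.701, 0.713, 0.0]
ft_force: [0.5, -0.5, 4.9]
grip_width: 0.0133
grasp_force: 24.5
```

Run:
```python
import numpy as np
th=np.linspace(1.69,0,35); x=-.205*np.cos(th)+.011*np.sin(th); z=.205*np.sin(th)+.011*np.cos(th)
X=np.diff(np.round(x,3)).round(4); Z=-np.diff(np.round(z,3)).round(4)
print([[1,0,float(a),float(b),0] for a,b in zip(X,Z)])
print(th[[8,16,24]].round(2))
```

```text
[[1, 0, -0.01, -0.002, 0], [1, 0, -0.01, -0.001, 0], [1, 0, -0.01, -0.0, 0], [1, 0, -0.01, -0.0, 0], [1, 0, -0.011, -0.0, 0], [1, 0, -0.01, 0.001, 0], [1, 0, -0.01, 0.002, 0], [1, 0, -0.01, 0.002, 0], [1, 0, -0.01, 0.002, 0], [1, 0, -0.009, 0.003, 0], [1, 0, -0.01, 0.004, 0], [1, 0, -0.009, 0.004, 0], [1, 0, -0.01, 0.004, 0], [1, 0, -0.009, 0.005, 0], [1, 0, -0.008, 0.005, 0], [1, 0, -0.009, 0.006, 0], [1, 0, -0.008, 0.006, 0], [1, 0, -0.008, 0.007, 0], [1, 0, -0.007, 0.007, 0], [1, 0, -0.007, 0.007, 0], [1, 0, -0.007, 0.008, 0], [1, 0, -0.006, 0.008, 0], [1, 0, -0.006, 0.008, 0], [1, 0, -0.006, 0.009, 0], [1, 0, -0.005, 0.008, 0], [1, 0, -0.005, 0.009, 0], [1, 0, -0.004, 0.01, 0], [1, 0, -0.004, 0.009, 0], [1, 0, -0.003, 0.01, 0], [1, 0, -0.003, 0.01, 0], [1, 0, -0.002, 0.01, 0], [1, 0, -0.002, 0.01, 0], [1, 0, -0.001, 0.01, 0], [1, 0, -0.001, 0.01, 0]]
[1.29 0.89 0.5 ]
```

drive_tool:
  increments:
    - [1,0,-0.01,-0.002,0]
    - [1,0,-0.01,-0.001,0]
    - [1,0,-0.01,0,0]
    - [1,0,-0.01,0,0]
    - [1,0,-0.011,0,0]
    - [1,0,-0.01,0.001,0]
    - [1,0,-0.01,0.002,0]
    - [1,0,-0.01,0.002,0]

```text
clock: 13.95
eef_pos: [0.5988, -0.0683, 0.4401]
tool_rot: [0.002, 0.701, 0.713, 0.001]
ft_force: [2.1, -0.8, 6.5]
grip_width: 0.0128
grasp_force: 26.3
```

drive_tool:
  increments:
    - [1,0,-0.01,0.002,0]
    - [1,0,-0.009,0.003,0]
    - [1,0,-0.01,0.004,0]
    - [1,0,-0.009,0.004,0]
    - [1,0,-0.01,0.004,0]
    - [1,0,-0.009,0.005,0]
    - [1,0,-0.008,0.005,0]
    - [1,0,-0.009,0.006,0]

```text
clock: 14.75
eef_pos: [0.5244, -0.0698, 0.4056]
tool_rot: [0.001, 0.701, 0.713, -0.0]
ft_force: [2.3, -3.0, 0.3]
grip_width: 0.0132
grasp_force: 26.3
```

drive_tool:
  increments:
    - [1,0,-0.008,0.006,0]
    - [1,0,-0.008,0.007,0]
    - [1,0,-0.007,0.007,0]
    - [1,0,-0.007,0.007,0]
    - [1,0,-0.007,0.008,0]
    - [1,0,-0.006,0.008,0]
    - [1,0,-0.006,0.008,0]
    - [1,0,-0.006,0.009,0]

```text
clock: 15.55
eef_pos: [0.4691, -0.0707, 0.3448]
tool_rot: [0.0, 0.701, 0.713, -0.0]
ft_force: [1.8, -5.4, -2.5]
grip_width: 0.0129
grasp_force: 26.8
```

Run:
```python
from m import *
delta([.6435-.1746,-.0725,.4416-.292+.09+.1079],1)
f=grab_frame("wrist"); g=grab_frame("scene")
o=np.zeros((420,800,3),np.uint8); o[:300,:400]=cv2.resize(f["img"],(400,300)); o[:400,400:]=cv2.resize(g["img"][150:350,180:380],(400,400)); save({"img":o},"c5.png")
```

```text
clock 15.55 pos [ 0.4691 -0.0707  0.3448] tool delta [-0.0018 -0.0003 -0.0027] heading 1.01 ('yaw', np.float64(0.01))
```

View pics/c5.png

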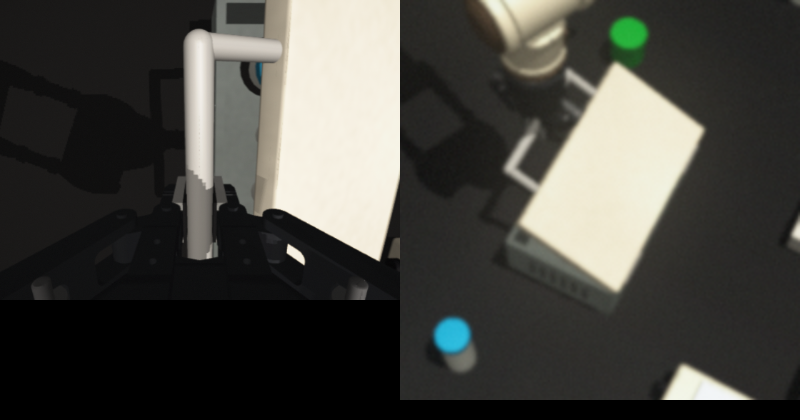

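The lid is following in the grip at about half a radian, bar between the pads at (200,200). Continuing to shut.

drive_tool:
  increments:
    - [1,0,-0.005,0.008,0]
    - [1,0,-0.005,0.009,0]
    - [1,0,-0.004,0.01,0]
    - [1,0,-0.004,0.009,0]
    - [1,0,-0.0015,0.005,0]
    - [1,0,-0.0015,0.005,0]
    - [1,0,-0.0015,0.005,0]
    - [1,0,-0.0015,0.005,0]
    - [1,0,-0.001,0.005,0]
    - [1,0,-0.001,0.005,0]
    - [1,0,-0.001,0.005,0]
    - [1,0,-0.001,0.005,0]

```text
clock: 16.85
eef_pos: [0.4411, -0.071, 0.2687]
tool_rot: [0.0, 0.701, 0.713, -0.0]
ft_force: [0.2, -6.0, -2.2]
grip_width: 0.0128
grasp_force: 25.7
```

drive_tool:
  increments:
    - [1,0,-0.0005,0.005,0]
    - [1,0,-0.0005,0.005,0]
    - [1,0,-0.0005,0.003,0]
    - [1,0,-0.0005,0.002,0]
    - [1,0,0,0.002,0]
    - [1,0,0,0,0]

```text
clock: 17.45
eef_pos: [0.4392, -0.0711, 0.2518]
tool_rot: [0.0, 0.701, 0.713, -0.0]
ft_force: [2.4, -6.7, -5.7]
grip_width: 0.0134
grasp_force: 25.1
```

drive_tool:
  increments:
    - [1,0,0,0.002,0]
    - [1,0,0,0.002,0]
    - [1,0,0,0,0]

```text
clock: 17.75
eef_pos: [0.4397, -0.0711, 0.2511]
tool_rot: [-0.001, 0.7, 0.714, -0.001]
ft_force: [-12.8, -0.6, 27.0]
grip_width: 0.0129
grasp_force: 28.0
```

drive_tool:
  increments:
    - [1,0,0,0.002,0]
    - [1,0,0,0.001,0]
    - [1,0,0,0,0]

```text
clock: 18.05
eef_pos: [0.4398, -0.0712, 0.2497]
tool_rot: [-0.001, 0.7, 0.714, -0.001]
ft_force: [-19.5, 1.5, 42.6]
grip_width: 0.0131
grasp_force: 30.1
```

Firm contact at the shut height. Relieving the push, opening and lifting off.

drive_tool:
  increments:
    - [1,0,0,-0.002,0]
    - [1,0,0,-0.002,0]
    - [0.8,0,0,0,0]
    - [0.6,0,0,0,0]
    - [0.55,0,0,0,0]
    - [0.55,0,0,0,0]
    - [0.55,0,0,0,0]

```text
clock: 18.75
eef_pos: [0.4395, -0.0708, 0.2495]
tool_rot: [-0.0, 0.701, 0.713, 0.0]
ft_force: [0.2, -0.5, -0.5]
grip_width: 0.0384
grasp_force: 0.0
```

drive_tool:
  increments:
    - [0.55,0,0,-0.01,0]
    - [0.55,0,0,-0.02,0]
    - [0.55,0,0,-0.03,0]
    - [0.55,0,0,-0.03,0]
    - [0.55,0,0,-0.03,0]
    - [0.55,0,-0.02,-0.03,0]
    - [0.55,0,-0.03,-0.01,0]
    - [0.55,0,-0.03,0,0]
    - [0.55,0,0,0,0]
    - [0.55,0,0,0,0]

```text
clock: 19.75
eef_pos: [0.3595, -0.0724, 0.4104]
tool_rot: [0.001, 0.701, 0.713, 0.0]
ft_force: [-0.1, 0.8, -0.2]
grip_width: 0.0382
grasp_force: 0.0
```

Run:
```python
from h import *
f=grab_frame("wrist"); g=grab_frame("scene")
print(read_state()["ft_force"], proj(g,[[.439,.008,.108],[.441,-.138,.108]]))
o=np.zeros((420,800,3),np.uint8); o[:300,:400]=cv2.resize(f["img"],(400,300)); o[:400,400:]=cv2.resize(g["img"][150:350,180:380],(400,400)); save({"img":o},"c6.png")
```

```text
[0.97861077 0.55661025 0.07566264] [[255.40144561 199.14238668]
 [229.45379638 240.36704271]]
```

View pics/c6.png

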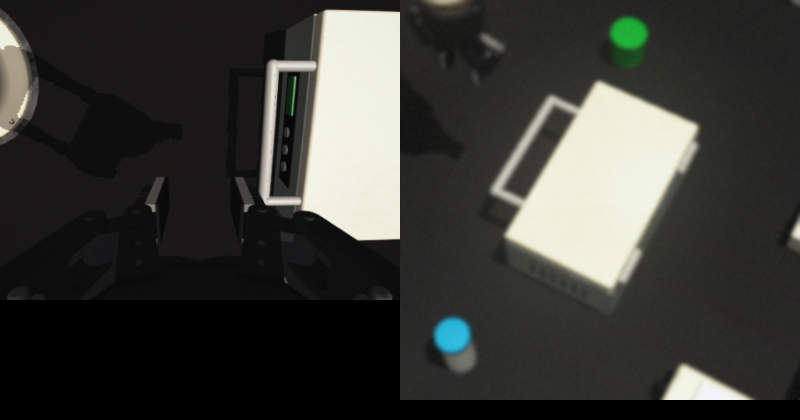

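The lid is flush. The bar's ends at crop (551,98) and (496,190) match the projected shut position, and the gripper is clear. Handing in.

```bash
python3 -c "
from rig import close_job; print(close_job())"
```

```text
the job is handed in; nothing more can be done
None
```

I stood the squat jar upright on the pad (about 2 mm off centre by my last measurement), eased the lid fully shut without a slam, and handed the job in at about 20 s on the robot clock; no verdict came back.

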